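# Open the coolant strainer for service

### The arm

A 6-joint arm with a two-finger parallel gripper is mounted at the origin on the work surface. World frame = base frame: x ahead of the robot, y to its left, z up, the work surface at z = 0. Lengths are in mm, angles in rad, forces in N, time in s.
With the tool pointing down it reaches from about 300 to 950 mm from the base axis. Payload 3.1 kg.
Tool frame: the origin (TCP) lies between the finger pads; the fingertips stand 8 mm ahead of it and the grasp point (between the pads) lies 11 mm behind it; z points along the fingers, y is the direction in which the jaws open and shut (so a half turn about z gives the same grasp; the last joint's range is limited). The gripper opens to 85 mm and grips with 20 to 120 N. Pads are 22 mm wide; open, the fingers measure 114 mm over their backs; the gripper's body (76 mm by 85 mm) begins 54 mm behind the grasp point. The pads swing forward as they close: fully open they stand 13 mm farther back than shut.
Start: joints at [-1.376, 0.308, 1.634, -0, 1.2, -0.07], TCP at [163.545, -603.229, 239.272] pointing down, gripper open.
Joint ranges: [-3.06, 3.06], [-0.79, 1.96], [0.05, 2.63], [-1.19, 4.34], [0.05, 2.64], [-2.94, 2.94]. Speed limits (rad/s): [2.79, 2.79, 3.14, 3.14, 3.14, 3.14].

### API

Orientations are given as a unit quaternion [x, y, z, w].
In Python, from station import r gives the robot as it stands.
- The arm moves only by the shell command python3 -m handwheel 'ROWS' [FORCE]. ROWS is a JSON object of lists of equal length, an entry for each row: "slide": the shift along the tool's x, y, z in mm, a list of three; "turn": the turn about the tool's z in rad; "grip": the gripper command: -1 is shut, 1 is fully open, values between are in proportion. A call has 1 to 8 rows; each row is the pose to reach, as a shift and turn from the pose commanded when the call began, along the tool's axes at that moment; what a row does not reach only later rows make up. A row lasts 1/12 s, in which the tool goes at most 41.7 mm and 7.16 degrees, less where a joint would pass 70% of its speed; a pose out of reach is approached as far as the arm can. A call with a gripper value outside its range is refused whole. The fingers move at their own pace and stop on an object; FORCE is the grip in N (left out, the last holds). Time passes only in rows, so rows that repeat a pose let the fingers close. It gives the time, the measured TCP pose, the force and the opening at its end, in the units of the state.
- r.read_state(): the state, without advancing time (a new reading comes with each control period).
- r.grab_frame(name): name is "scene" or "top"; returns a dict with "frame" (384x512x3 uint8, red, green, blue), "z_map" (384x512 float32, mm along the optical axis (not along the pixel's ray), 0 where there is no reading), "K" (3x3 intrinsics, pixels), "pose" (4x4, takes a point from camera to world coordinates). Camera axes: x right, y up, looking along -z (the intrinsics and any distortion apply to the point x, -y, -z); pixel columns grow to the right and rows downward; lengths in mm; the calibration is good to about 2 mm. A picture is of the moment at which its call begins.
- r.sign_off(): hands the job in, once; it reports no verdict.
The state is a dict: "t": time; "q": joint angles; "joint_vel": joint speeds; "effort": joint torques, N m; "tcp_pos": TCP position; "tool_rot": TCP orientation; "ft_force": force on the tool from outside, world axes, zero at the start; "torque": the same for the moment, N m; "gripper_width": finger opening in mm.
Only numpy, scipy, OpenCV 4.12 (cv2) and the standard library are available. Lean on these libraries where they do the work, as an engineer would, in place of code of your own. Each camera call takes 0.05 s, during which the arm holds its last target.

### The job

Open the drained coolant strainer: unscrew its cap (ordinary right-hand thread, done up tight against a spring) in several regripped twists, and keep hold of it as it comes off the thread so that the spring-loaded basket underneath rises slowly to its stop instead of snapping up. Then set the cap down gently, open side down, flat on the floor of the shallow tray and let go, without disturbing the other things.

Things in the scene. Friction and masses are not known exactly. Their poses are not given: they have to be found in the camera images.
- strainer: Coolant strainer, bolted down, upright: foot plate 120 x 140 x 8 mm, steel body 62 mm across up to a shoulder 118 mm high with a rubber seal on it, then a threaded neck 52 mm across. Brass valves stick out along its +y and -y to 94 mm from the axis, their levers 55 mm towards +x, a drain cock 57 mm towards -x, all under 95 mm high. Origin: centre of the underside, z up along the axis.
- neck_rim (a point): Centre of the neck's rim, 143 mm above the table, on the cap's axis. Three-start right-hand thread: turned anticlockwise seen from above the cap rises 21 mm per turn and leaves the thread after 0.6 to 0.75 turn (3.9 to 4.7 rad), 14 to 15 mm up. On the thread it stays put when let go and cannot be pulled off.
- cap: Grey round, black-ribbed screw cap on the neck, 60 mm diameter, 48 mm tall, about 140 g. Origin: centre of its lower edge; z out of its top. The upper 22 mm are solid, below is a hollow skirt 26 mm deep. At the start its lower edge squeezes a rubber seal, 2 to 3 mm above the shoulder: 0.4 to 0.8 N m to break loose (a light grip slips), under 0.3 N m after 1 rad.
- basket (a joint): Rise in m of the steel basket (36 mm across) that stands on a spring in the bore and presses up inside the cap: about 0.001 under the tight cap, about 0.015 when the cap leaves the thread, 0.030 at its upper stop. The spring pushes with about 15 N at 0, 10 N as the cap comes off, 6 N at the stop: keep hold and ease the cap up the last 15 mm.
- basket_top (a point): Centre of the basket's flat top plate (touches the inside of the cap until the upper stop is reached).
- tray: Shallow open aluminium tray, 210 mm (its x) by 170 mm (its y), walls 24 mm high and 3 mm thick, floor 3 mm thick, loose on the table, 0.9 kg. Origin: centre of its underside. A spanner lies along its -x side; its +x part is empty.
- spanner: Steel spanner, 140 mm long, lying in the tray along the tray's y, about 65 mm from the tray's centre towards its -x side. To be left alone.
- tin: Small tin, 54 mm diameter, 45 mm tall, standing by the strainer. To be left alone.
- screwdriver: Screwdriver, 190 mm long, lying between strainer and tray. To be left alone.
- tester: Grey hand-held tester, 75 x 150 x 30 mm, lying at the far side. To be left alone.
- torch: Black torch, 145 mm long, 38 mm head, lying at the far side. To be left alone.
- bottle: Closed bottle, 64 mm diameter, 150 mm tall, standing at the far side. To be left alone.
Not all that is in view belongs to the job. What is shaped like the cap but red or yellow is not meant.

How it is judged (in metres and radians):
On the way, in this order (a step that is already met when the one before it is completed fails the run):
1. the cap has been turned about a quarter turn loose, still on its thread (angle between the x axis of cap and the x axis of strainer, either way round above 1.3 rad and horizontal distance between cap and neck_rim below 0.006 m and z of cap in the frame of strainer below 0.129 m), for 0.05 s.
2. the cap has been unscrewed about half a turn, still on its thread (angle between the x axis of cap and the x axis of strainer, either way round below 0.35 rad and horizontal distance between cap and neck_rim below 0.006 m and z of cap in the frame of strainer between 0.1275 and 0.135 m), for 0.05 s.
3. the cap has come off the thread and the basket has risen to its upper stop (value of joint basket above 0.028 m and z of cap in the frame of strainer above 0.146 m), for 0.1 s.
At the end, for the whole second after the job is handed in: The cap stands open side down, flat (within 0.1 rad) on the floor of the tray (lower edge less than 7 mm above the tray's underside), at rest and released, and the basket stands at its upper stop (risen more than 28 mm) (x of cap in the frame of tray between -0.08 and 0.08 m and y of cap in the frame of tray between -0.06 and 0.06 m and z of cap in the frame of tray below 0.007 m and angle between cap's own z axis and vertical below 0.1 rad and linear speed of cap below 0.02 m/s and value of joint basket above 0.028 m); the robot touches nothing.
It fails at once if the basket snaps up (faster than 0.3 m/s) (velocity of joint basket above 0.3 m/s).
It fails at once if the cap is dropped or flies off (faster than 0.6 m/s while not held) (linear speed of cap above 0.6 m/s and contact force between the fingers and cap below 0.1 N).
It fails at once if the tray or a bystander is moved by more than 30 mm (distance of any of tray, spanner, tin, screwdriver, tester, torch, bottle from where it was at the start of the episode above 0.03 m).
It also fails if it takes over 61 s, if anything falls off the work surface, if the arm or the gripper's body presses on something with over 40 N, if the wrist force passes 120 N, or if a joint passes its speed limit or range.

## Working session

There is one attempt and no reset: what is moved stays moved. The work goes in short steps, Python scripts to look and compute and a shell command to move; the robot and the scene stay as the last step left them, time stands still between calls to the robot, and variables do not carry over. Pictures are saved under pics/ and viewed, and the job is handed in when it is done.

```bash
ls; mkdir -p pics; python3 - <<'E'
from station import r
import cv2,numpy as np
s=r.read_state();print({k:np.round(v,3).tolist() for k,v in s.items()})
for n in ("scene","top"):
    f=r.grab_frame(n);cv2.imwrite(f"pics/{n}0.png",f["frame"][:,:,::-1]);np.savez(f"{n}0.npz",**f)
    print(n,np.round(f["K"],1).tolist(),np.round(f["pose"],3).tolist(),f.keys())
E
```

```text
pics
{'t': 0.0, 'q': [-1.376, 0.309, 1.635, 0.0, 1.2, -0.07], 'joint_vel': [0.0, 0.001, 0.0, 0.002, -0.001, -0.002], 'effort': [-0.001, -41.526, -27.666, -0.0, 0.01, -0.0], 'tcp_pos': [163.41, -602.448, 238.082], 'tool_rot': [0.991, 0.132, -0.0, -0.001], 'ft_force': [-0.552, -0.076, -0.868], 'torque': [0.031, -0.009, 0.032], 'gripper_width': 85.328}
scene [[377.8, 0.0, 256.1], [0.0, 377.8, 191.5], [0.0, 0.0, 1.0]] [[0.251, -0.624, 0.74, 1318.91], [0.968, 0.151, -0.201, -191.625], [0.013, 0.766, 0.642, 755.494], [0.0, 0.0, 0.0, 1.0]] dict_keys(['frame', 'z_map', 'K', 'pose'])
top [[348.0, 0.0, 251.5], [0.0, 348.0, 189.4], [0.0, 0.0, 1.0]] [[0.02, 0.995, -0.099, 512.498], [-0.999, 0.016, -0.039, 7.715], [-0.037, 0.099, 0.994, 945.146], [0.0, 0.0, 0.0, 1.0]] dict_keys(['frame', 'z_map', 'K', 'pose'])
```

View pics/scene0.png

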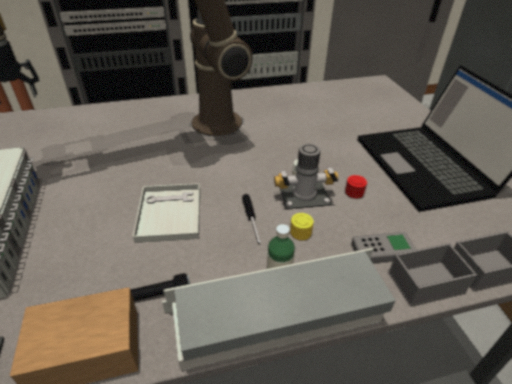

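View pics/top0.png

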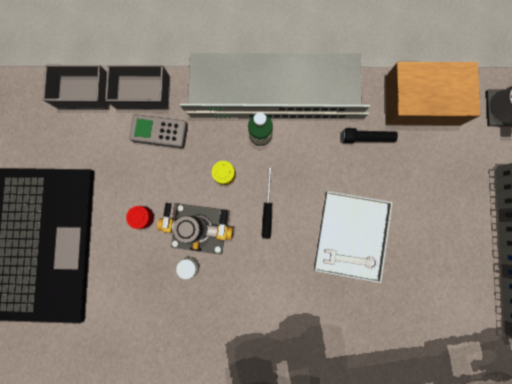

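Candidates for the cap in the top view:
- grey cap on the strainer neck at (186,230)
- red cap-shaped object at (138,217)
- yellow cap-shaped object at (223,172)
- tin (white lid) at (187,268)

By the description I choose the grey one on the neck. Next I check it in a close crop and measure.

```bash
cat > h.py <<'E'
import numpy as np,cv2
def cloud(f):
    K=f["K"];P=f["pose"];z=f["z_map"].astype(float);H,W=z.shape
    u,v=np.meshgrid(np.arange(W),np.arange(H))
    x=(u-K[0,2])/K[0,0]*z;y=(v-K[1,2])/K[1,1]*z
    p=np.stack([x,-y,-z],-1)@P[:3,:3].T+P[:3,3]
    p[z<=0]=np.nan
    return p
def circ(p):
    A=np.c_[2*p[:,:2],np.ones(len(p))];s=np.linalg.lstsq(A,(p[:,:2]**2).sum(1),rcond=None)[0]
    return s[:2],np.sqrt(s[2]+s[0]**2+s[1]**2)
E
python3 - <<'E'
from h import *
for n,(a,b,c,d) in (("top",(130,180,260,300)),("scene",(250,120,350,220))):
    f=dict(np.load(n+"0.npz"));p=cloud(f)
    im=cv2.resize(f["frame"][b:d,a:c,::-1],None,fx=5 if n=="top" else 5,fy=5,interpolation=cv2.INTER_CUBIC);cv2.imwrite(f"pics/{n}0c.png",im)
    print(n)
    ctr=np.array([530,190])
    # strainer top
    q=p.reshape(-1,3);q=q[~np.isnan(q[:,0])]
    print("table z",np.median(q[(q[:,2]<30)&(abs(q[:,0]-550)<250)][:,2]))
    u,v=(186,230) if n=="top" else (308,150)
    print(p[v,u])
    c0=p[v,u,:2]
    m=(np.hypot(q[:,0]-c0[0],q[:,1]-c0[1])<60)&(q[:,2]>140)
    t=q[m];print(len(t),t[:,2].max(),np.median(t[:,2]),t.mean(0),t.min(0),t.max(0))
    zt=np.median(t[t[:,2]>t[:,2].max()-6][:,2])
    tt=t[t[:,2]>zt-5]
    h,r_=cv2.minEnclosingCircle(tt[:,:2].astype(np.float32));print("top circle",h,r_,zt,tt[:,:2].mean(0))
E
```

```text
top
table z 0.12382095801410742
[496.17593976 182.37599119 171.24251226]
616 172.38669420558597 168.56491165045776 [498.09318721 181.807386   167.53108789] [468.67699885 153.10321631 140.02266065] [527.82325197 212.90045897 172.38669421]
top circle (498.0924377441406, 184.38385009765625) 30.65323829650879 168.86892525077485 [497.95566327 183.53016307]
scene
table z 1.5271659657810233
[507.91888916 175.44008078 172.86476026]
387 173.33879454503972 168.47728960232598 [510.38479783 179.27827851 162.93169098] [470.42898283 153.13566978 140.34218867] [531.23660941 213.67087611 173.33879455]
top circle (500.5184020996094, 183.65582275390625) 31.471355438232422 170.58696483427832 [503.56070621 182.31817665]
```

```bash
python3 - <<'E'
from h import *
f=dict(np.load("top0.npz"));p=cloud(f)
for name,(a,b,c,d),zl in (("tray",(300,180,400,290),12),("tin",(165,250,210,290),20),("yellow",(205,155,240,190),20),("red",(120,200,155,235),20),("foot",(165,200,232,256),0)):
    q=p[b:d,a:c].reshape(-1,3);q=q[~np.isnan(q[:,0])]
    q=q[(q[:,2]>zl)] if name!="foot" else q[(q[:,2]>4)&(q[:,2]<14)]
    if name=="tin": q=q[q[:,1]>-1e9]
    r=cv2.minAreaRect(q[:,:2].astype(np.float32));print(name,len(q),r,q[:,2].min(),q[:,2].max())
    if name=="tray": print(cv2.boxPoints(r))
q=p[180:290,300:400].reshape(-1,3);print("floor z",np.nanmedian(q[:,2]))
E
```

```text
tray 606 ((486.40399169921875, -223.69952392578125), (170.89212036132812, 210.2025909423828), 81.0687026977539) 12.017704859607193 29.02587949632357
[[ 369.31152 -291.7926 ]
 [ 576.96545 -324.42657]
 [ 603.49646 -155.60645]
 [ 395.84253 -122.97247]]
tin 376 ((407.5298767089844, 206.26519775390625), (51.71763610839844, 74.22637176513672), 84.1230239868164) 21.673536680066945 49.19532355141325
yellow 437 ((646.336181640625, 118.97740936279297), (59.3465461730957, 57.95378112792969), 1.6056816577911377) 20.401461746661084 52.48396064043891
red 485 ((524.44580078125, 340.1416320800781), (58.3472900390625, 59.796451568603516), 11.373908996582031) 20.32257552132637 52.03479308832436
foot 988 ((501.737548828125, 179.11227416992188), (154.22267150878906, 128.82992553710938), 83.64129638671875) 4.036110677218517 13.903395292671803
floor z 1.130727912343616
```

```bash
python3 - <<'E'
import cv2,numpy as np
a=cv2.imread("pics/top0c.png");b=cv2.imread("pics/scene0c.png");print(a.shape,b.shape)
h=500;b=cv2.resize(b,(400,400));a=cv2.resize(a,(400,int(400*a.shape[0]/a.shape[1])))
o=np.zeros((400,800,3),np.uint8);o[:a.shape[0],:400]=a;o[:,400:]=b;cv2.imwrite("pics/crop1.png",o)
E
```

```text
(600, 650, 3) (500, 500, 3)
```

View pics/crop1.png

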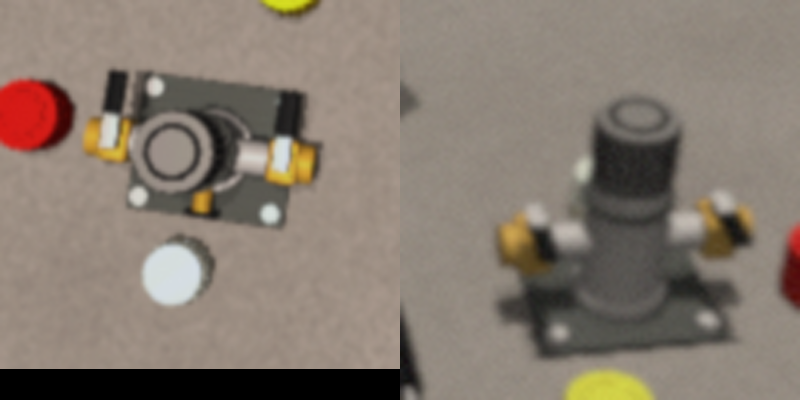

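The crop confirms it: the grey, black-ribbed cap sits on the strainer neck, at left-crop (172,152). The red cap, yellow cap and tin stand apart on the table. The cap axis is about (498.5, 183.5), and I read the strainer yaw as about -0.11 rad.

```bash
cat >> h.py <<'E'
from scipy.spatial.transform import Rotation as R
def go(target,yaw=None):
    from station import r
    s=r.read_state();M=R.from_quat(s["tool_rot"]).as_matrix()
    d=M.T@(np.array(target)-np.array(s["tcp_pos"]))
    psi=np.arctan2(M[1,0],M[0,0])
    print("t",round(s["t"],2),"tcp",np.round(s["tcp_pos"],1),"yaw",round(psi,3),"q",np.round(s["q"],2),"F",np.round(s["ft_force"],1),"T",np.round(s["torque"],2),"w",round(s["gripper_width"],1))
    print("slide",np.round(d,1),"turn",None if yaw is None else round(psi-yaw,3), "tilt",np.round(M[:,2],3))
E
python3 -c "
from h import *
go([498.5,183.5,260],-0.1)"
python3 -m handwheel '{"slide":[[535,-670,-20],[535,-670,-20],[535,-670,-20],[535,-670,-20],[535,-670,-20],[535,-670,-20],[535,-670,-20],[535,-670,-20]],"turn":[0.1,0.2,0.3,0.37,0.37,0.37,0.37,0.37],"grip":[1,1,1,1,1,1,1,1]}' 60
python3 -c "
from h import *
go([498.5,183.5,260],-0.1)"
```

```text
t 0.1 tcp [ 163.4 -602.5  238.2] yaw 0.265 q [-1.38  0.31  1.64 -0.    1.2  -0.07] F [ 0.1  1.2 -0.2] T [-0.01 -0.01  0.04] w 85.4
slide [ 529.1 -671.   -20.4] turn 0.365 tilt [-0.     0.002 -1.   ]
t: 0.77
tcp_pos: [296.1, -295.3, 246.7]
tool_rot: [0.999, -0.053, -0.0, -0.0]
ft_force: [0.3, 0.3, 0.1]
gripper_width: 85.6
t 0.77 tcp [ 296.1 -295.3  246.7] yaw -0.106 q [-0.89 -0.12  2.08  0.    1.17  0.79] F [0.3 0.3 0.1] T [-0.02 -0.07 -0.03] w 85.6
slide [ 150.6 -497.6  -13.1] turn -0.006 tilt [-0.  0. -1.]
```

```bash

python3 -m handwheel '{"slide":[[150.5,-497.5,-13],[150.5,-497.5,-13],[150.5,-497.5,-13],[150.5,-497.5,-13],[150.5,-497.5,-13],[150.5,-497.5,-13],[150.5,-497.5,-13],[150.5,-497.5,-13]],"turn":[0,0,0,0,0,0,0,0],"grip":[1,1,1,1,1,1,1,1]}' 
python3 -c "
from h import *
go([498.5,183.5,260],-0.1)"
```

```text
t: 1.43
tcp_pos: [425.5, 11.7, 255.4]
tool_rot: [0.999, -0.052, 0.0, 0.0]
ft_force: [1.7, 0.1, -0.4]
gripper_width: 85.3
t 1.43 tcp [425.5  11.7 255.4] yaw -0.105 q [-0.07 -0.11  2.06 -0.    1.19  1.6 ] F [ 1.7  0.1 -0.4] T [-0.06 -0.    0.03] w 85.3
slide [  54.6 -178.4   -4.7] turn -0.005 tilt [ 0. -0. -1.]
```

```bash

python3 -m handwheel '{"slide":[[55,-179,-5],[55,-179,-5],[55,-179,-5],[55,-179,-5],[55,-179,-5],[55,-179,-5],[55,-179,-5],[55,-179,-5]],"turn":[0,0,0,0,0,0,0,0],"grip":[1,1,1,1,1,1,1,1]}' 
python3 - <<'E'
from h import *
from station import r
go([499,184,148],-0.1)
for n in ("top","scene"):
    f=r.grab_frame(n);np.savez(n+"1.npz",**f)
    a,b,c,d=(120,160,280,320) if n=="top" else (230,60,390,220)
    cv2.imwrite(f"pics/{n}1c.png",cv2.resize(f["frame"][b:d,a:c,::-1],None,fx=3.5,fy=3.5,interpolation=cv2.INTER_CUBIC))
E
```

```text
t: 2.1
tcp_pos: [498.2, 181.1, 259.6]
tool_rot: [0.999, -0.052, -0.001, 0.001]
ft_force: [-0.7, -0.9, 0.0]
gripper_width: 85.2
t 2.1 tcp [498.2 181.1 259.6] yaw -0.105 q [ 0.27  0.11  1.83 -0.    1.2   1.94] F [-0.7 -0.9  0. ] T [ 0.01 -0.04 -0.01] w 85.2
slide [  0.7  -3.1 111.6] turn -0.005 tilt [-0.002 -0.001 -1.   ]
```

View pics/scene1c.png

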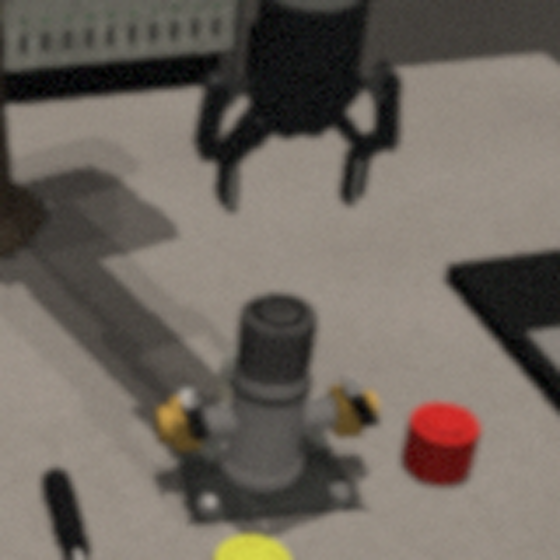

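```bash

python3 -c "
from h import *
go([499,184,143],-0.1)"
python3 -m handwheel '{"slide":[[0.5,-1,30],[0.5,-1,60],[0.5,-1,80],[0.5,-1,95],[0.5,-1,105],[0.5,-1,112],[0.5,-1,116],[0.5,-1,116]],"turn":[0,0,0,0,0,0,0,0],"grip":[1,1,1,1,1,1,1,1]}' 
python3 -c "
from h import *
go([499,184,143],-0.1)"
```

```text
t 2.2 tcp [498.3 180.6 260. ] yaw -0.107 q [ 0.27  0.11  1.83 -0.    1.2   1.94] F [0.6 0.1 0.1] T [-0.05 -0.   -0.04] w 85.6
slide [  0.4  -3.6 117. ] turn -0.007 tilt [-0.001 -0.001 -1.   ]
t: 2.87
tcp_pos: [499.5, 182.3, 144.2]
tool_rot: [0.999, -0.053, -0.0, 0.0]
ft_force: [-0.2, -0.4, -0.5]
gripper_width: 85.3
t 2.87 tcp [499.5 182.3 144.2] yaw -0.106 q [ 0.27  0.25  1.93 -0.    0.97  1.94] F [-0.2 -0.4 -0.5] T [ 0.04 -0.01 -0.01] w 85.3
slide [-0.7 -1.6  1.2] turn -0.006 tilt [-0. -0. -1.]
```

```bash

python3 -m handwheel '{"slide":[[0,-1.5,0.5],[0,-1.5,0.5],[0,-1.5,0.5],[0,-1.5,0.5],[0,-1.5,0.5],[0,-1.5,0.5],[0,-1.5,0.5],[0,-1.5,0.5]],"turn":[0,0,0,0,0,0,0,0],"grip":[1,0.6,-1,-1,-1,-1,-1,-1]}' 90
python3 -m handwheel '{"slide":[[0,0,0],[0,0,0],[0,0,0],[0,0,0]],"turn":[0,0,0,0],"grip":[-1,-1,-1,-1]}' 90
python3 -c "
from h import *
go([499,184,143],-0.1)"
```

```text
t: 3.53
tcp_pos: [500.5, 183.9, 145.5]
tool_rot: [0.999, -0.052, 0.001, 0.0]
ft_force: [-2.1, -2.3, 5.9]
gripper_width: 57.9
t: 3.87
tcp_pos: [500.5, 183.9, 145.5]
tool_rot: [0.999, -0.052, 0.001, 0.0]
ft_force: [-1.1, -1.8, 3.5]
gripper_width: 58.4
t 3.87 tcp [500.5 183.9 145.5] yaw -0.104 q [ 0.27  0.25  1.92 -0.    0.97  1.95] F [-1.1 -1.8  3.5] T [-0.45  0.21 -0.03] w 58.4
slide [-1.5  0.   2.5] turn -0.004 tilt [ 0.001 -0.001 -1.   ]
```

```bash

python3 -m handwheel '{"slide":[[0,0,-0.3],[0,0,-0.6],[0,0,-1],[0,0,-1.3],[0,0,-1.7],[0,0,-2],[0,0,-2.3],[0,0,-2.7]],"turn":[-0.1,-0.2,-0.3,-0.4,-0.5,-0.6,-0.7,-0.8],"grip":[-1,-1,-1,-1,-1,-1,-1,-1]}'
python3 -c "
from h import *
go([499,184,143],-0.1)"
```

```text
t: 4.53
tcp_pos: [500.0, 185.1, 147.7]
tool_rot: [0.94, 0.342, 0.001, -0.001]
ft_force: [-1.4, 0.2, 2.9]
gripper_width: 58.0
t 4.53 tcp [500.  185.1 147.7] yaw 0.699 q [0.27 0.24 1.92 0.   0.97 1.14] F [-1.4  0.2  2.9] T [ 0.08  0.16 -0.13] w 58.0
slide [-1.5  0.2  4.7] turn 0.799 tilt [ 0.001  0.002 -1.   ]
```

```bash

python3 -m handwheel '{"slide":[[0,0,-0.3],[0,0,-0.6],[0,0,-1],[0,0,-1.3],[0,0,-1.7],[0,0,-2],[0,0,-2.3],[0,0,-2.7]],"turn":[-0.1,-0.2,-0.3,-0.4,-0.5,-0.6,-0.7,-0.8],"grip":[-1,-1,-1,-1,-1,-1,-1,-1]}'
python3 -m handwheel '{"slide":[[0,0,0],[0,0,0]],"turn":[0,0],"grip":[-1,-1]}'
python3 - <<'E'
from h import *
from station import r
go([499,184,143],-0.1)
f=r.grab_frame("scene");a,b,c,d=230,60,390,220
cv2.imwrite("pics/scene2c.png",cv2.resize(f["frame"][b:d,a:c,::-1],None,fx=3.5,fy=3.5,interpolation=cv2.INTER_CUBIC))
E
```

```text
t: 5.2
tcp_pos: [500.1, 186.1, 150.3]
tool_rot: [0.732, 0.681, 0.002, -0.001]
ft_force: [-2.3, 4.9, 1.5]
gripper_width: 57.9
t: 5.37
tcp_pos: [500.0, 185.8, 150.3]
tool_rot: [0.734, 0.679, 0.001, -0.001]
ft_force: [-1.9, 5.8, 3.3]
gripper_width: 57.9
t 5.37 tcp [500.  185.8 150.3] yaw 1.493 q [0.27 0.24 1.92 0.   0.98 0.35] F [-1.9  5.8  3.3] T [0.8  0.31 0.16] w 57.9
slide [-1.9 -0.9  7.3] turn 1.593 tilt [ 0.001  0.003 -1.   ]
```

View pics/scene2c.png

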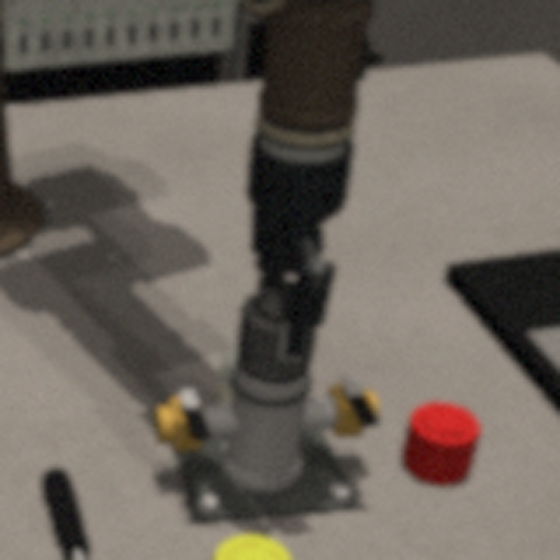

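```bash

python3 -m handwheel '{"slide":[[0,0,0],[0,0,0],[0,0,0],[0,0,0],[0,0,0],[0,0,0]],"turn":[0,0,0,0,0,0],"grip":[1,1,1,1,1,1]}'
python3 - <<'E'
from h import *
from station import r
go([500,184,149.5],-0.1)
f=r.grab_frame("scene");p=cloud(f);a,b,c,d=230,60,390,220
cv2.imwrite("pics/scene3c.png",cv2.resize(f["frame"][b:d,a:c,::-1],None,fx=3.5,fy=3.5,interpolation=cv2.INTER_CUBIC))
q=p[135:165,290:325].reshape(-1,3)
f0=dict(np.load("scene0.npz"));q0=cloud(f0)[135:165,290:325].reshape(-1,3)
for v in range(140,156): print(v,np.round(p[v,298:318:4,2],0),np.round(cloud(f0)[v,298:318:4,2],0))
E
```

```text
t: 5.92
tcp_pos: [499.9, 184.0, 149.3]
tool_rot: [0.734, 0.68, -0.0, 0.0]
ft_force: [0.5, -0.6, 0.1]
gripper_width: 85.0
t 5.92 tcp [499.9 184.  149.3] yaw 1.494 q [ 0.27  0.24  1.92 -0.    0.98  0.35] F [ 0.5 -0.6  0.1] T [0.01 0.02 0.03] w 85.0
slide [ 0.   0.1 -0.2] turn 1.594 tilt [ 0. -0. -1.]
140 [  1. 173. 175. 224. 224.] [5. 2. 1. 1. 2.]
141 [  2. 169. 169. 222. 222.] [2. 1. 2. 2. 3.]
142 [  1. 168. 177. 220. 221.] [ 1.  1.  3. -0. -2.]
143 [ -1. 164. 175. 214. 217.] [ 1.  0.  2.  1. -0.]
144 [  0. 177. 177. 176. 177.] [ -0.   1. 171. 169. 171.]
145 [  3. 173. 177. 177. 175.] [  2. 169. 172. 171. 170.]
146 [  3. 176. 175. 175. 213.] [ -1. 169. 172. 170. 171.]
147 [  2. 175. 175. 177. 218.] [  3. 171. 173. 171. 173.]
148 [  2. 176. 175. 175. 215.] [ -1. 171. 173. 173. 173.]
149 [ -2. 176. 178. 177. 212.] [ -1. 170. 171. 171. 170.]
150 [  1. 175. 177. 176. 210.] [  3. 170. 171. 171. 173.]
151 [ -1. 174. 175. 177. 209.] [  3. 171. 170. 170. 170.]
152 [  2. 171. 176. 175. 209.] [  1. 171. 171. 173. 171.]
153 [  1. 168. 173. 175. 201.] [  4. 169. 171. 170. 170.]
154 [  1. 165. 172. 173. 189.] [  2. 166. 168. 170. 172.]
155 [  2. 162. 168. 169. 189.] [142. 161. 168. 170. 168.]
```

View pics/scene3c.png

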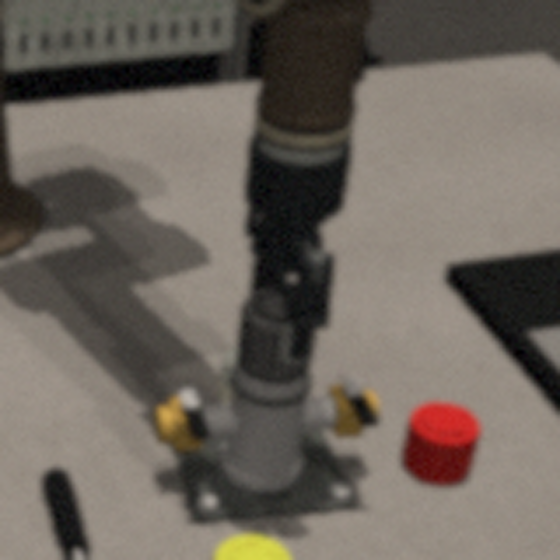

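The jaws are open and the cap top has risen about 5 mm (171 to 176), so the cap turned about 1.5 rad without slipping. I'm turning back to regrip.

```bash

python3 -m handwheel '{"slide":[[0,0,0],[0,0,0],[0,0,0],[0,0,0],[0,0,0],[0,0,0],[0,0,0],[0,0,0]],"turn":[0.12,0.24,0.36,0.48,0.6,0.72,0.84,0.96],"grip":[1,1,1,1,1,1,1,1]}'
python3 -m handwheel '{"slide":[[0,0,0],[0,0,0],[0,0,0],[0,0,0],[0,0,0],[0,0,0],[0,0,0],[0,0,0]],"turn":[0.12,0.24,0.36,0.48,0.6,0.64,0.64,0.64],"grip":[1,1,1,1,1,1,1,1]}'
python3 - <<'E'
from h import *
go([500,184,149.5],-0.1)
E
```

```text
t: 6.63
tcp_pos: [499.9, 184.1, 149.3]
tool_rot: [0.965, 0.261, 0.0, 0.0]
ft_force: [0.1, -0.6, -0.1]
gripper_width: 85.4
t: 7.3
tcp_pos: [499.8, 184.2, 149.3]
tool_rot: [0.999, -0.052, 0.0, 0.0]
ft_force: [-0.4, 1.1, 0.2]
gripper_width: 85.3
t 7.3 tcp [499.8 184.2 149.3] yaw -0.104 q [ 0.27  0.24  1.92 -0.    0.98  1.95] F [-0.4  1.1  0.2] T [-0.01  0.03  0.04] w 85.3
slide [ 0.2  0.2 -0.2] turn -0.004 tilt [ 0. -0. -1.]
```

```bash

python3 -m handwheel '{"slide":[[0,0,0],[0,0,0],[0,0,0],[0,0,0],[0,0,0],[0,0,0],[0,0,0],[0,0,0]],"turn":[0,0,0,0,0,0,0,0],"grip":[0.5,0,-1,-1,-1,-1,-1,-1]}' 90
python3 -m handwheel '{"slide":[[0,0,-0.3],[0,0,-0.6],[0,0,-1],[0,0,-1.3],[0,0,-1.7],[0,0,-2],[0,0,-2.3],[0,0,-2.7]],"turn":[-0.1,-0.2,-0.3,-0.4,-0.5,-0.6,-0.7,-0.8],"grip":[-1,-1,-1,-1,-1,-1,-1,-1]}'
python3 - <<'E'
from h import *
go([500,184,149.5],-0.1)
E
python3 -m handwheel '{"slide":[[0,0,-0.3],[0,0,-0.6],[0,0,-1],[0,0,-1.3],[0,0,-1.7],[0,0,-2],[0,0,-2.5],[0,0,-2.7]],"turn":[-0.1,-0.2,-0.3,-0.4,-0.5,-0.6,-0.75,-0.8],"grip":[-1,-1,-1,-1,-1,-1,-1,-1]}'
python3 -m handwheel '{"slide":[[0,0,0],[0,0,0]],"turn":[0,0],"grip":[-1,-1]}'
python3 - <<'E'
from h import *
from station import r
go([500,184,149.5],-0.1)
E
```

```text
t: 7.97
tcp_pos: [499.8, 184.1, 149.8]
tool_rot: [0.999, -0.052, 0.0, 0.0]
ft_force: [-2.1, -1.2, 5.4]
gripper_width: 57.4
t: 8.63
tcp_pos: [499.4, 185.0, 152.4]
tool_rot: [0.94, 0.342, -0.0, -0.001]
ft_force: [-3.2, 0.7, 4.7]
gripper_width: 58.1
t 8.63 tcp [499.4 185.  152.4] yaw 0.699 q [0.27 0.24 1.92 0.   0.99 1.14] F [-3.2  0.7  4.7] T [ 0.12  0.43 -0.16] w 58.1
slide [-0.2  1.2  2.9] turn 0.799 tilt [-0.001  0.002 -1.   ]
t: 9.3
tcp_pos: [499.5, 185.0, 155.1]
tool_rot: [0.732, 0.681, 0.0, -0.001]
ft_force: [-3.1, 0.5, 6.3]
gripper_width: 58.1
t: 9.47
tcp_pos: [499.6, 184.8, 155.1]
tool_rot: [0.734, 0.679, 0.0, -0.0]
ft_force: [-2.8, 1.6, 5.0]
gripper_width: 58.0
t 9.47 tcp [499.6 184.8 155.1] yaw 1.493 q [0.27 0.23 1.92 0.   0.99 0.35] F [-2.8  1.6  5. ] T [0.14 0.4  0.16] w 58.0
slide [-0.8  0.5  5.6] turn 1.593 tilt [-0.     0.001 -1.   ]
```

```bash

python3 -m handwheel '{"slide":[[0,0,0],[0,0,0],[0,0,0],[0,0,0],[0,0,0],[0,0,0]],"turn":[0,0,0,0,0,0],"grip":[1,1,1,1,1,1]}'
python3 - <<'E'
from h import *
from station import r
go([500,184,149.5],-0.1)
f=r.grab_frame("scene");p=cloud(f);a,b,c,d=230,60,390,220
cv2.imwrite("pics/scene4c.png",cv2.resize(f["frame"][b:d,a:c,::-1],None,fx=3.5,fy=3.5,interpolation=cv2.INTER_CUBIC))
for v in range(140,153): print(v,np.round(p[v,298:318:4,2],0))
E
python3 -m handwheel '{"slide":[[0,0,0],[0,0,0],[0,0,0],[0,0,0],[0,0,0],[0,0,0],[0,0,0],[0,0,0]],"turn":[0.12,0.24,0.36,0.48,0.6,0.72,0.84,0.96],"grip":[1,1,1,1,1,1,1,1]}'
python3 -m handwheel '{"slide":[[0,0,0],[0,0,0],[0,0,0],[0,0,0],[0,0,0],[0,0,0],[0,0,0],[0,0,0]],"turn":[0.12,0.24,0.36,0.48,0.6,0.64,0.64,0.64],"grip":[1,1,1,1,1,1,1,1]}'
python3 - <<'E'
from h import *
from station import r
go([500,184,154],-0.1)
f=r.grab_frame("scene");p=cloud(f);a,b,c,d=230,60,390,220
cv2.imwrite("pics/scene5c.png",cv2.resize(f["frame"][b:d,a:c,::-1],None,fx=3.5,fy=3.5,interpolation=cv2.INTER_CUBIC))
E
```

```text
t: 9.97
tcp_pos: [499.9, 184.1, 154.6]
tool_rot: [0.734, 0.68, 0.0, 0.0]
ft_force: [0.4, -0.1, -0.1]
gripper_width: 85.3
t 9.97 tcp [499.9 184.1 154.6] yaw 1.494 q [ 0.27  0.23  1.92 -0.    0.99  0.35] F [ 0.4 -0.1 -0.1] T [-0.03  0.02 -0.02] w 85.3
slide [-0.1  0.1  5.1] turn 1.594 tilt [ 0. -0. -1.]
140 [  2. 175. 171. 224. 225.]
141 [  1. 170. 181. 221. 221.]
142 [  2. 181. 180. 181. 221.]
143 [  1. 180. 180. 183. 220.]
144 [  2. 182. 182. 181. 218.]
145 [  3. 177. 182. 182. 214.]
146 [  3. 181. 182. 181. 213.]
147 [  0.  nan 180. 182. 210.]
148 [  1. 181. 181. 180. 215.]
149 [  4. 180. 181. 180. 214.]
150 [  2. 177. 180. 181. 212.]
151 [  2. 175. 179. 179. 198.]
152 [  4. 172. 175. 181. 195.]
t: 10.68
tcp_pos: [499.9, 184.2, 154.7]
tool_rot: [0.965, 0.261, 0.0, 0.0]
ft_force: [-0.9, -0.2, -0.1]
gripper_width: 85.4
t: 11.35
tcp_pos: [499.8, 184.2, 154.7]
tool_rot: [0.999, -0.052, 0.0, -0.0]
ft_force: [-0.1, 0.1, -1.0]
gripper_width: 85.3
t 11.35 tcp [499.8 184.2 154.7] yaw -0.104 q [ 0.27  0.23  1.92 -0.    0.99  1.95] F [-0.1  0.1 -1. ] T [-0.   -0.01 -0.04] w 85.3
slide [0.2 0.2 0.7] turn -0.004 tilt [ 0.  0. -1.]
```

View pics/scene5c.png

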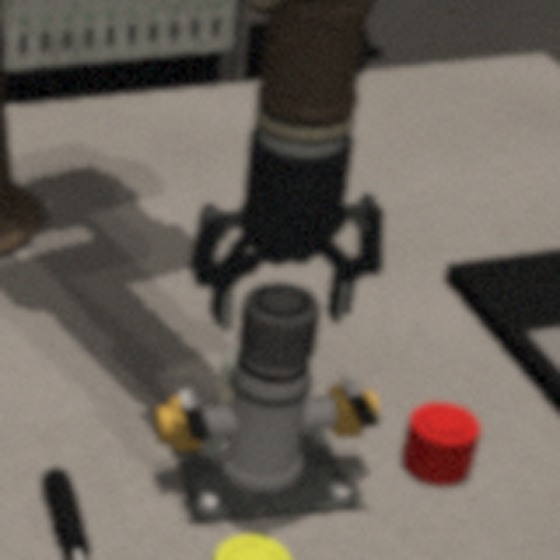

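```bash

python3 -m handwheel '{"slide":[[0,0,0.5],[0,0,0.5],[0,0,0.5],[0,0,0.5],[0,0,0.5],[0,0,0.5],[0,0,0.5],[0,0,0.5]],"turn":[0,0,0,0,0,0,0,0],"grip":[0.5,0,-1,-1,-1,-1,-1,-1]}' 90
python3 -m handwheel '{"slide":[[0,0,-0.3],[0,0,-0.6],[0,0,-1],[0,0,-1.3],[0,0,-1.7],[0,0,-2],[0,0,-2.3],[0,0,-2.7]],"turn":[-0.1,-0.2,-0.3,-0.4,-0.5,-0.6,-0.7,-0.8],"grip":[-1,-1,-1,-1,-1,-1,-1,-1]}'
python3 - <<'E'
from h import *
go([500,184,149.5],-0.1)
E
python3 -m handwheel '{"slide":[[0,0,-0.2],[0,0,-0.3],[0,0,-0.5],[0,0,-0.6],[0,0,-0.8],[0,0,-1]],"turn":[-0.05,-0.1,-0.15,-0.2,-0.25,-0.3],"grip":[-1,-1,-1,-1,-1,-1]}'
python3 - <<'E'
from h import *
go([500,184,149.5],-0.1)
E
```

```text
t: 12.07
tcp_pos: [499.8, 184.4, 154.6]
tool_rot: [0.999, -0.053, 0.0, -0.0]
ft_force: [-1.9, -0.3, 5.6]
gripper_width: 58.0
t: 12.73
tcp_pos: [500.0, 184.9, 157.3]
tool_rot: [0.94, 0.342, 0.0, -0.001]
ft_force: [-1.9, 2.5, 5.1]
gripper_width: 58.1
t 12.73 tcp [500.  184.9 157.3] yaw 0.699 q [0.27 0.23 1.92 0.   0.99 1.14] F [-1.9  2.5  5.1] T [ 0.21  0.32 -0.11] w 58.1
slide [-0.6  0.7  7.8] turn 0.799 tilt [ 0.001  0.001 -1.   ]
t: 13.23
tcp_pos: [500.0, 184.8, 158.6]
tool_rot: [0.878, 0.478, 0.0, -0.0]
ft_force: [-3.2, 1.2, 7.5]
gripper_width: 58.0
t 13.23 tcp [500.  184.8 158.6] yaw 0.997 q [0.27 0.23 1.92 0.   1.   0.85] F [-3.2  1.2  7.5] T [ 0.2   0.42 -0.04] w 58.0
slide [-0.7  0.4  9.1] turn 1.097 tilt [ 0.     0.001 -1.   ]
```

```bash

python3 -m handwheel '{"slide":[[0,0,-0.2],[0,0,-0.3],[0,0,-0.5],[0,0,-0.6],[0,0,-0.8],[0,0,-1],[0,0,-1.2],[0,0,-1.3]],"turn":[-0.05,-0.1,-0.15,-0.2,-0.25,-0.3,-0.35,-0.4],"grip":[-1,-1,-1,-1,-1,-1,-1,-1]}'
python3 - <<'E'
from h import *
go([500,184,149.5],-0.1)
E
python3 -m handwheel '{"slide":[[0,0,-0.2],[0,0,-0.3],[0,0,-0.5],[0,0,-0.6],[0,0,-0.8],[0,0,-1],[0,0,-1.2],[0,0,-1.3]],"turn":[-0.05,-0.1,-0.15,-0.2,-0.25,-0.3,-0.35,-0.4],"grip":[-1,-1,-1,-1,-1,-1,-1,-1]}'
python3 - <<'E'
from h import *
go([500,184,149.5],-0.1)
E
```

```text
t: 13.9
tcp_pos: [499.9, 184.9, 160.1]
tool_rot: [0.766, 0.643, 0.001, -0.0]
ft_force: [-3.0, 1.9, 7.0]
gripper_width: 57.9
t 13.9 tcp [499.9 184.9 160.1] yaw 1.397 q [0.27 0.22 1.92 0.   1.   0.45] F [-3.   1.9  7. ] T [ 0.2   0.62 -0.12] w 57.9
slide [-0.9  0.2 10.6] turn 1.497 tilt [ 0.     0.001 -1.   ]
t: 14.57
tcp_pos: [499.8, 184.8, 161.3]
tool_rot: [0.623, 0.782, 0.0, -0.0]
ft_force: [-3.6, 1.8, 6.8]
gripper_width: 57.9
t 14.57 tcp [499.8 184.8 161.3] yaw 1.797 q [0.27 0.22 1.91 0.   1.   0.05] F [-3.6  1.8  6.8] T [ 0.16  0.58 -0.04] w 57.9
slide [-0.8  0.  11.8] turn 1.897 tilt [-0.     0.001 -1.   ]
```

```bash

python3 -m handwheel '{"slide":[[0,0,-0.3],[0,0,-0.6],[0,0,-0.9],[0,0,-1.2],[0,0,-1.5],[0,0,-2]],"turn":[0,0,0,0,0,0],"grip":[-1,-1,-1,-1,-1,-1]}'
python3 - <<'E'
from h import *
go([500,184,149.5],-0.1)
E
```

```text
t: 15.07
tcp_pos: [499.8, 184.7, 163.0]
tool_rot: [0.624, 0.782, 0.0, -0.0]
ft_force: [-2.4, 1.0, 4.6]
gripper_width: 58.2
t 15.07 tcp [499.8 184.7 163. ] yaw 1.795 q [0.27 0.22 1.91 0.   1.01 0.05] F [-2.4  1.   4.6] T [ 0.19  0.46 -0.01] w 58.2
slide [-0.8  0.  13.5] turn 1.895 tilt [ 0.     0.001 -1.   ]
```

It's free: the basket still pushes up lightly and nothing resists. I'm easing it up at about 12 mm/s.

```bash

python3 -m handwheel '{"slide":[[0,0,-1],[0,0,-2],[0,0,-3],[0,0,-4],[0,0,-5],[0,0,-6],[0,0,-7],[0,0,-8]],"turn":[0,0,0,0,0,0,0,0],"grip":[-1,-1,-1,-1,-1,-1,-1,-1]}'
python3 -m handwheel '{"slide":[[0,0,-1],[0,0,-2],[0,0,-3],[0,0,-4],[0,0,-5],[0,0,-6],[0,0,-7],[0,0,-8]],"turn":[0,0,0,0,0,0,0,0],"grip":[-1,-1,-1,-1,-1,-1,-1,-1]}'
python3 -m handwheel '{"slide":[[0,0,-1],[0,0,-2],[0,0,-3],[0,0,-4],[0,0,-5],[0,0,-6],[0,0,-6],[0,0,-6]],"turn":[0,0,0,0,0,0,0,0],"grip":[-1,-1,-1,-1,-1,-1,-1,-1]}'
python3 - <<'E'
from h import *
from station import r
go([500,184,149.5],-0.1)
f=r.grab_frame("scene");a,b,c,d=230,60,390,220
cv2.imwrite("pics/scene6c.png",cv2.resize(f["frame"][b:d,a:c,::-1],None,fx=3.5,fy=3.5,interpolation=cv2.INTER_CUBIC))
E
```

```text
t: 15.73
tcp_pos: [499.9, 184.6, 170.7]
tool_rot: [0.624, 0.782, 0.0, -0.0]
ft_force: [-0.8, 2.5, 4.2]
gripper_width: 57.9
t: 16.4
tcp_pos: [499.5, 183.9, 178.1]
tool_rot: [0.624, 0.782, -0.0, -0.0]
ft_force: [-0.6, 0.3, -1.1]
gripper_width: 58.1
t: 17.07
tcp_pos: [499.9, 184.3, 184.6]
tool_rot: [0.624, 0.782, 0.0, 0.0]
ft_force: [-1.0, 0.1, -1.5]
gripper_width: 57.7
t 17.07 tcp [499.9 184.3 184.6] yaw 1.795 q [ 0.27  0.19  1.9  -0.    1.05  0.05] F [-1.   0.1 -1.5] T [ 0.03 -0.02  0.01] w 57.7
slide [-0.3  0.1 35.1] turn 1.895 tilt [ 0.  0. -1.]
```

View pics/scene6c.png

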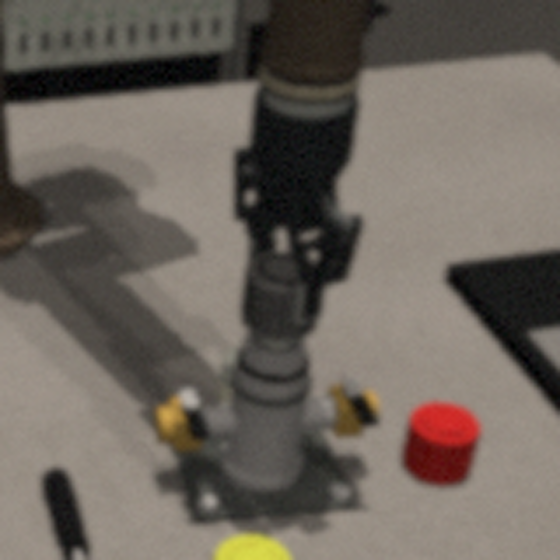

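```bash

python3 -m handwheel '{"slide":[[0,0,-5],[0,0,-15],[0,0,-30],[0,0,-45],[0,0,-60],[0,0,-72],[0,0,-78],[0,0,-80]],"turn":[0,0,0,0,0,0,0,0],"grip":[-1,-1,-1,-1,-1,-1,-1,-1]}'
python3 - <<'E'
from h import *
from station import r
go([521,-229,265],2.985)
f=r.grab_frame("scene");p=cloud(f);a,b,c,d=230,60,390,220
cv2.imwrite("pics/scene7c.png",cv2.resize(f["frame"][b:d,a:c,::-1],None,fx=3.5,fy=3.5,interpolation=cv2.INTER_CUBIC))
q=p.reshape(-1,3);m=(np.hypot(q[:,0]-500,q[:,1]-184)<25)&(q[:,2]<215)&(q[:,2]>120);z=q[m][:,2];print(np.histogram(z,bins=range(120,216,5)))
E
```

```text
t: 17.78
tcp_pos: [500.8, 184.5, 266.6]
tool_rot: [0.624, 0.782, 0.001, 0.001]
ft_force: [0.9, -0.1, -2.0]
gripper_width: 58.1
t 17.78 tcp [500.8 184.5 266.6] yaw 1.795 q [ 0.27  0.1   1.82 -0.    1.21  0.05] F [ 0.9 -0.1 -2. ] T [ 0.04 -0.03  0.02] w 58.1
slide [-407.7  -72.2    1.3] turn -1.19 tilt [ 0.003  0.001 -1.   ]
(array([14, 19, 19, 29, 51, 30, 17, 16, 18, 18, 14, 75,  0,  0,  0,  0,  0,
        0,  0]), array([120, 125, 130, 135, 140, 145, 150, 155, 160, 165, 170, 175, 180,
       185, 190, 195, 200, 205, 210, 215]))
```

View pics/scene7c.png

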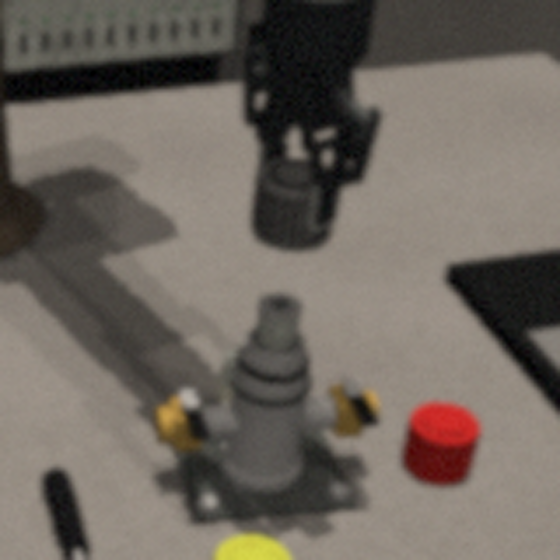

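The basket (280,310) stands at its stop, with its top about 177 mm high. The cap is held level in the jaws at (290,205). I'm carrying it to the tray.

```bash

python3 -m handwheel '{"slide":[[-10,-2,0],[-30,-5,0],[-58,-10,0],[-88,-15,0],[-118,-20,0],[-148,-26,0],[-178,-31,0],[-208,-37,0]],"turn":[-0.1,-0.2,-0.3,-0.4,-0.5,-0.6,-0.7,-0.8],"grip":[-1,-1,-1,-1,-1,-1,-1,-1]}'
python3 - <<'E'
from h import *
go([521,-229,265],2.985)
E
```

```text
t: 18.5
tcp_pos: [509.1, -28.1, 263.3]
tool_rot: [0.268, 0.964, -0.0, -0.001]
ft_force: [0.6, -0.2, -1.5]
gripper_width: 58.2
t 18.5 tcp [509.1 -28.1 263.3] yaw 2.6 q [-0.14  0.06  1.87  0.    1.21 -1.17] F [ 0.6 -0.2 -1.5] T [ 0.   -0.04 -0.  ] w 58.2
slide [-113.8 -166.    -1.7] turn -0.385 tilt [-0.002  0.    -1.   ]
```

```bash

python3 -m handwheel '{"slide":[[-15,-22,0],[-33,-48,0],[-52,-76,0],[-70,-103,0],[-87,-127,0],[-100,-146,0],[-109,-159,0],[-113.8,-166,0]],"turn":[-0.05,-0.1,-0.15,-0.2,-0.25,-0.3,-0.35,-0.385],"grip":[-1,-1,-1,-1,-1,-1,-1,-1]}'
python3 -m handwheel '{"slide":[[0,0,0],[0,0,0],[0,0,0]],"turn":[0,0,0],"grip":[-1,-1,-1]}'
python3 - <<'E'
from h import *
from station import r
go([521,-229,150],2.985)
for n in ("top","scene"):
    f=r.grab_frame(n);cv2.imwrite(f"pics/{n}8.png",f["frame"][:,:,::-1]);np.savez(n+"8.npz",**f)
a=cv2.imread("pics/top8.png")[150:330,270:430];b=cv2.imread("pics/scene8.png")[70:270,90:268]
o=np.hstack([cv2.resize(a,(400,450),interpolation=cv2.INTER_CUBIC),cv2.resize(b,(400,450),interpolation=cv2.INTER_CUBIC)]);cv2.imwrite("pics/c8.png",o)
E
```

```text
t: 19.17
tcp_pos: [520.0, -229.9, 263.1]
tool_rot: [0.081, 0.997, 0.0, -0.001]
ft_force: [0.3, 1.1, -0.9]
gripper_width: 57.8
t: 19.42
tcp_pos: [520.3, -226.9, 263.6]
tool_rot: [0.081, 0.997, 0.001, -0.001]
ft_force: [-0.3, 0.1, -1.0]
gripper_width: 57.7
t 19.42 tcp [ 520.3 -226.9  263.6] yaw 2.979 q [-0.49  0.18  1.75  0.    1.22 -1.9 ] F [-0.3  0.1 -1. ] T [-0.01  0.01  0.04] w 57.7
slide [ -1.2  -2.1 113.6] turn -0.006 tilt [-0.002  0.001 -1.   ]
```

View pics/c8.png

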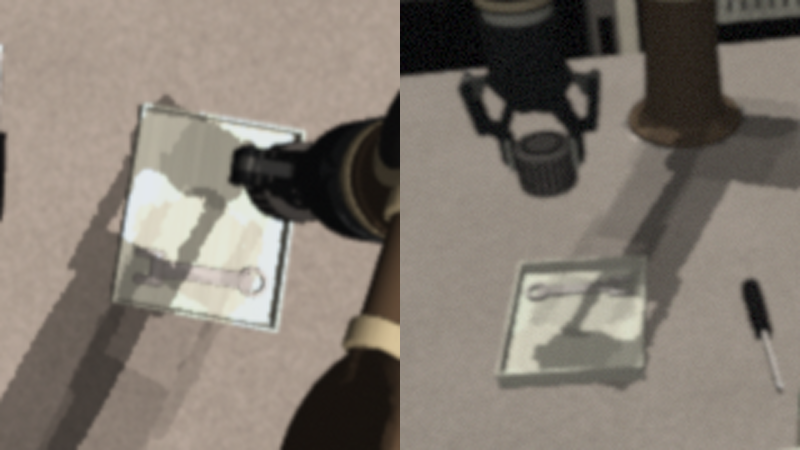

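```bash

python3 -m handwheel '{"slide":[[0,0,15],[0,0,40],[0,0,70],[0,0,100],[0,0,130],[0,0,155],[0,0,172],[0,0,180]],"turn":[0,0,0,0,0,0,0,0],"grip":[-1,-1,-1,-1,-1,-1,-1,-1]}'
python3 -m handwheel '{"slide":[[0,0,5],[0,0,11],[0,0,17],[0,0,22],[0,0,26],[0,0,29],[0,0,31],[0,0,32]],"turn":[0,0,0,0,0,0,0,0],"grip":[-1,-1,-1,-1,-1,-1,-1,-1]}'
python3 - <<'E'
from h import *
from station import r
go([521,-229,27],2.985)
for n in ("top","scene"):
    f=r.grab_frame(n);cv2.imwrite(f"pics/{n}9.png",f["frame"][:,:,::-1]);np.savez(n+"9.npz",**f)
a=cv2.imread("pics/top9.png")[150:330,270:430];b=cv2.imread("pics/scene9.png")[120:270,90:268]
o=np.hstack([cv2.resize(a,(400,450),interpolation=cv2.INTER_CUBIC),cv2.resize(b,(400,340),interpolation=cv2.INTER_CUBIC) if 0 else cv2.resize(b,(400,450),interpolation=cv2.INTER_CUBIC)]);cv2.imwrite("pics/c9.png",o)
E
```

```text
t: 20.18
tcp_pos: [518.8, -225.7, 81.5]
tool_rot: [0.08, 0.997, 0.001, -0.003]
ft_force: [-0.7, -0.5, -1.6]
gripper_width: 58.2
t: 20.85
tcp_pos: [520.8, -227.8, 52.4]
tool_rot: [0.081, 0.997, -0.0, 0.0]
ft_force: [-0.8, 0.1, -1.8]
gripper_width: 58.0
t 20.85 tcp [ 520.8 -227.8   52.4] yaw 2.98 q [-0.49  0.45  1.88  0.    0.82 -1.9 ] F [-0.8  0.1 -1.8] T [ 0.   -0.03  0.01] w 58.0
slide [-0.4 -1.2 25.4] turn -0.005 tilt [ 0. -0. -1.]
```

View pics/c9.png

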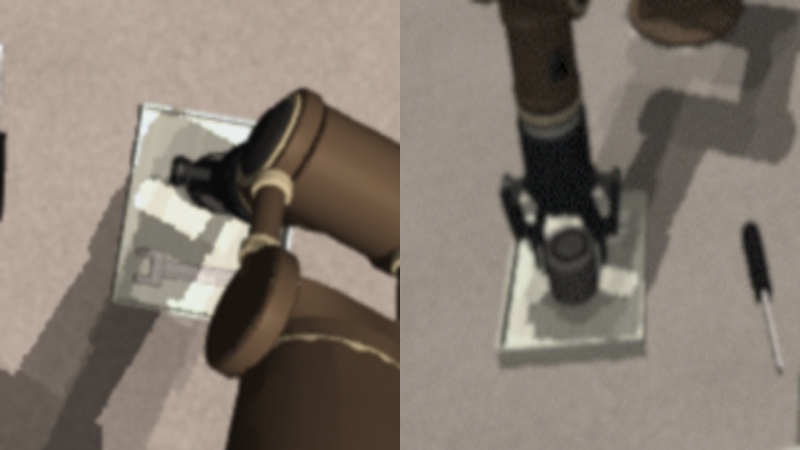

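```bash

python3 -m handwheel '{"slide":[[0,0,4],[0,0,8],[0,0,12],[0,0,15],[0,0,18],[0,0,19],[0,0,20],[0,0,20]],"turn":[0,0,0,0,0,0,0,0],"grip":[-1,-1,-1,-1,-1,-1,-1,-1]}'
python3 -m handwheel '{"slide":[[0,0,0.7],[0,0,1.4],[0,0,2],[0,0,2.6],[0,0,3.2],[0,0,3.5],[0,0,3.5],[0,0,3.5]],"turn":[0,0,0,0,0,0,0,0],"grip":[-1,-1,-1,-1,-1,-1,-1,-1]}'
python3 -c "
from h import *
go([521,-229,27],2.985)"
```

```text
t: 21.62
tcp_pos: [520.7, -227.7, 32.2]
tool_rot: [0.081, 0.997, 0.0, -0.0]
ft_force: [-0.6, 0.6, -1.5]
gripper_width: 58.1
t: 22.28
tcp_pos: [520.8, -227.7, 28.9]
tool_rot: [0.081, 0.997, 0.0, -0.0]
ft_force: [0.7, 0.9, -2.2]
gripper_width: 58.0
t 22.28 tcp [ 520.8 -227.7   28.9] yaw 2.98 q [-0.49  0.49  1.88  0.    0.77 -1.9 ] F [ 0.7  0.9 -2.2] T [-0.01  0.   -0.02] w 58.0
slide [-0.4 -1.2  1.9] turn -0.005 tilt [-0.  0. -1.]
```

```bash

python3 -m handwheel '{"slide":[[0,0,0.4],[0,0,0.8],[0,0,1.2],[0,0,1.6],[0,0,2],[0,0,2]],"turn":[0,0,0,0,0,0],"grip":[-1,-1,-1,-1,-1,-1]}'
python3 -m handwheel '{"slide":[[0,0,0.3],[0,0,0.6],[0,0,0.9],[0,0,0.9]],"turn":[0,0,0,0],"grip":[-1,-1,-1,-1]}'
python3 -c "
from h import *
go([521,-229,27],2.985)"
```

```text
t: 22.78
tcp_pos: [520.8, -227.7, 27.0]
tool_rot: [0.081, 0.997, 0.0, -0.0]
ft_force: [-0.2, 0.2, -1.2]
gripper_width: 58.1
t: 23.12
tcp_pos: [520.9, -227.8, 26.9]
tool_rot: [0.081, 0.997, 0.0, -0.0]
ft_force: [-1.9, 1.5, 4.7]
gripper_width: 58.1
t 23.12 tcp [ 520.9 -227.8   26.9] yaw 2.98 q [-0.49  0.49  1.88 -0.    0.77 -1.9 ] F [-1.9  1.5  4.7] T [ 0.11  0.39 -0.04] w 58.1
slide [-0.3 -1.2 -0.1] turn -0.005 tilt [-0.  0. -1.]
```

The floor is touched (upward force about 5 N). I'm opening gently and then retreating.

```bash

python3 -m handwheel '{"slide":[[0,0,0],[0,0,0],[0,0,0],[0,0,0],[0,0,0],[0,0,0],[0,0,0],[0,0,0]],"turn":[0,0,0,0,0,0,0,0],"grip":[0.4,0.5,0.6,0.7,0.8,0.9,1,1]}' 20
python3 -m handwheel '{"slide":[[0,0,0],[0,0,0],[0,0,-3],[0,0,-10],[0,0,-20],[0,0,-35],[0,0,-55],[0,0,-80]],"turn":[0,0,0,0,0,0,0,0],"grip":[1,1,1,1,1,1,1,1]}'
python3 -m handwheel '{"slide":[[0,0,-30],[0,0,-60],[0,0,-90],[0,0,-120],[0,0,-150],[0,0,-165],[0,0,-170],[0,0,-170]],"turn":[0,0,0,0,0,0,0,0],"grip":[1,1,1,1,1,1,1,1]}'
python3 -c "
from h import *
go([300,-100,260],2.985)"
```

```text
t: 23.78
tcp_pos: [520.8, -227.7, 26.1]
tool_rot: [0.081, 0.997, 0.0, 0.0]
ft_force: [1.4, -1.0, 0.2]
gripper_width: 85.3
t: 24.45
tcp_pos: [519.9, -227.3, 106.6]
tool_rot: [0.081, 0.997, 0.0, -0.001]
ft_force: [0.6, -0.0, -0.3]
gripper_width: 85.5
t: 25.12
tcp_pos: [521.8, -228.3, 279.0]
tool_rot: [0.081, 0.997, -0.001, 0.002]
ft_force: [-0.4, -0.6, 0.2]
gripper_width: 85.3
t 25.12 tcp [ 521.8 -228.3  279. ] yaw 2.98 q [-0.49  0.16  1.73  0.    1.24 -1.9 ] F [-0.4 -0.6  0.2] T [ 0.02 -0.   -0.01] w 85.3
slide [239.6  90.9  17.7] turn -0.005 tilt [ 0.004 -0.002 -1.   ]
```

```bash

python3 -m handwheel '{"slide":[[25,0,0],[50,0,0],[80,0,0],[110,0,0],[130,0,0],[145,0,0],[150,0,0],[150,0,0]],"turn":[0,0,0,0,0,0,0,0],"grip":[1,1,1,1,1,1,1,1]}'
python3 -m handwheel '{"slide":[[0,0,0],[0,0,0],[0,0,0]],"turn":[0,0,0],"grip":[1,1,1]}'
python3 - <<'E'
from h import *
from station import r
for n in ("top","scene"):
    f=r.grab_frame(n);cv2.imwrite(f"pics/{n}a.png",f["frame"][:,:,::-1]);p=cloud(f)
    q=p.reshape(-1,3);q=q[~np.isnan(q[:,0])]
    t=q[(np.hypot(q[:,0]-521,q[:,1]+228)<45)&(q[:,2]>40)&(q[:,2]<90)]
    if len(t):
        tt=t[t[:,2]>46]; A=np.linalg.lstsq(np.c_[tt[:,:2]-tt[:,:2].mean(0),np.ones(len(tt))],tt[:,2],rcond=None)[0]
        print(n,"cap top",len(tt),np.median(tt[:,2]),cv2.minEnclosingCircle(tt[:,:2].astype(np.float32)),"slope",A[:2])
    b=q[(np.hypot(q[:,0]-500,q[:,1]-184)<22)&(q[:,2]>168)&(q[:,2]<200)];print("basket",len(b),np.median(b[:,2]))
    cv2.imwrite(f"pics/{n}a.png",cv2.resize(f["frame"][:,:,::-1],(768,576),interpolation=cv2.INTER_CUBIC))
E
```

```text
t: 25.78
tcp_pos: [371.2, -202.8, 274.7]
tool_rot: [0.081, 0.997, 0.001, -0.001]
ft_force: [0.3, -0.2, 0.8]
gripper_width: 85.4
t: 26.03
tcp_pos: [373.5, -203.7, 275.9]
tool_rot: [0.081, 0.997, 0.0, -0.0]
ft_force: [-0.0, -0.3, -0.3]
gripper_width: 85.7
top cap top 448 50.72200658578663 ((520.9452514648438, -227.204345703125), 30.739606857299805) slope [-0.00291497 -0.00532356]
basket 202 175.25901650873288
scene cap top 289 52.616315965173044 ((522.1807250976562, -228.26846313476562), 31.05327606201172) slope [-0.02768823 -0.00914828]
basket 93 176.7865195075899
```

View pics/topa.png

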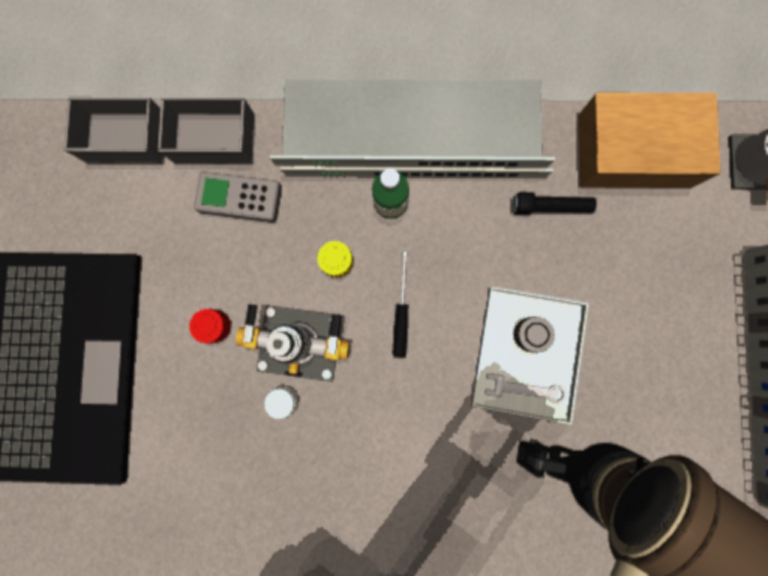

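View pics/scenea.png

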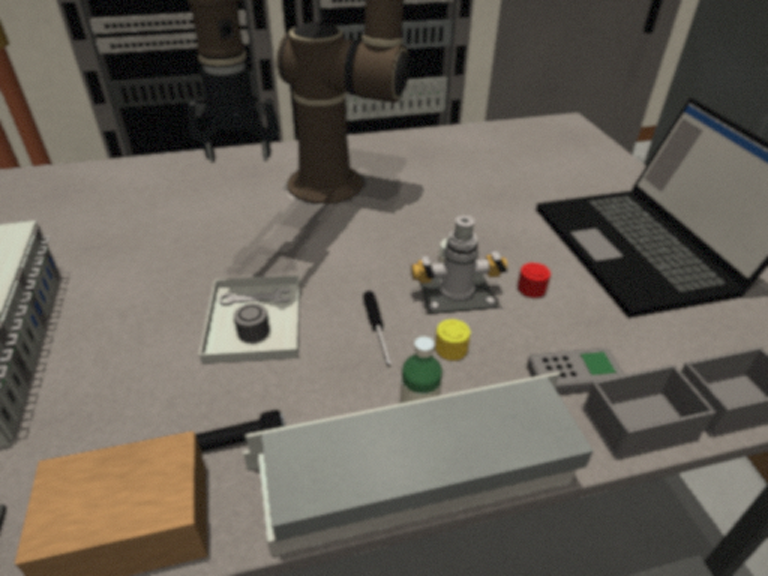

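The cap stands flat in the tray at top-view (535,335) with its top at about 51 mm, the 3 mm floor plus the 48 mm cap. The basket is up at (284,343). Everything else appears to be in its original place, and the arm is clear.

```bash
python3 -c "
from station import r
r.sign_off()"
```

```text
the job is handed in; nothing more can be done
```

The cap is off the strainer and standing open side down on the tray floor, released, and I handed the job in at about 26 s. I used three regripped twists of about 1.6, 1.6 and 1.9 rad at 90 N. I then eased the cap up at about 12 mm/s against the basket spring and carried it to the empty part of the tray. I lowered it until it touched with about 5 N, and let go.

**Last checks:**
- **Cap:** the top is 51 to 53 mm high in the two views, against 51 expected on the 3 mm floor. It is centred near (521, -228), about 35 mm from the tray's centre towards +x. The fitted tilt was 0.006 rad from the top camera and about 0.03 rad from the scene camera, both well under 0.1.
- **Basket:** the top is at 175 to 177 mm, which fits the upper stop.
- **Robot and bystanders:** the gripper was open and clear, with only sensor noise on the wrist. I saw nothing else displaced in the pictures, but I did not measure the bystanders one by one.

**Not confirmed directly:**
- **Turn steps:** the quarter-turn and half-turn steps were checked only by the cap's rise, about 5 mm and 10 mm as expected.
- **Basket speed:** I could not measure it. The forces fell smoothly during the lift.

The two cameras disagreed by 1 to 2 mm, within the stated calibration.

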